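# Feed a finished board carrier through the one-way flap

### The job

Send the finished board on: with the fingertips only, push the grey board carrier sideways across the white deck into line with the feed gate, then push it forward under the hanging orange flap until it drops flat into the grey box behind, and draw the fingers back out so that the flap swings fully shut. The carrier is only pushed, never picked up, and the small things standing about the gate are left where they are.

Things in the scene. Friction and masses are not known exactly. Their poses are not given: they have to be found in the camera images.
- feed_gate: Fixed feed gate: white deck, orange hanging flap, grey open-topped box behind. Stands elsewhere and turned each time. Origin on the bench (z 0) below the shut flap, mid-lane; x = feed direction into the box, y = toward the fence, z up. In this frame, mm: deck top z 35, x -170 to 10, y -190 to 45, its -x and -y edges open; fence along the deck, inner face y 45, top z 57.
- lane_mouth (a point): Middle of the lane on the deck top under the shut flap: gate x 0, y 0, z 35 mm. The lane is 90 mm wide: the fence at y 45 and, only at the gate, a low guide (top z 57) at y -45 from x -20 to 10 whose entry flares out to y -68 at x -43. At x 0 two posts outside the lane (|y| 46 to 56) rise to z 95 and carry the flap.
- deck_end (a point): Middle of the deck's end edge, gate x 10, y 0, z 35 mm, 10 mm behind the shut flap. Here the floor drops 31 mm into the box. The carrier's rear edge must be pushed past this edge by a few mm (up to 6) to drop: it tips nose down into the box first, then its tail falls too.
- flap (a joint): Swing of the orange gravity flap, rad: 0 = hangs shut; grows as its lower edge is pushed toward the box; stop at 1.45; it cannot swing the other way. Hinge line along the gate's y at x 0, z 87 mm. 50 g, no spring: falls shut by itself when nothing props it.
- flap_edge (a point): Middle of the flap's lower edge; shut: gate x 0, y 0, z 38 mm. The flap is 84 mm wide, 3 thick, solid only from z 38 to 61; above that just two 7 mm side arms, so a notch 70 mm wide, open at the top with no bar across, lets fingers pointing down follow the carrier past the flap.
- carrier: Loose board carrier: flat grey frame 90 mm (its x) by 80 (its y) by 16 high, green circuit board recessed in its top, 0.11 to 0.21 kg. Origin: centre of its underside. Starts on the deck on the -y side, out of line with the lane, turned up to 0.15 rad from the gate. Goes in with its x along the gate's x. Flat in the box its origin is 4 mm above the bench.
- box_floor (a point): Centre of the box floor, gate x 80, y 0, z 4 mm. The box inside runs gate x 10 to 151, y -50 to 50 mm; its walls stand 56 mm over the bench.
- flux_bottle: Amber bottle with a black spout, 35 mm across and 102 mm tall, loose, stands on the bench beyond the fence (to the robot's left of the gate). Origin at the centre of its underside. Leave alone.
- tip_tin: Round white tin 50 mm across, 24 mm high, loose, on the bench to the right of the deck. Origin at the centre of its underside. Leave alone.
- heat_gun_nozzle: Small grey metal nozzle, 25 x 31 x 40 mm, loose, standing on the deck's far right corner (gate x about -10, y -165 to -110 mm), beside the lane. Origin at the centre of its underside. Leave alone.
- screwdriver: Red-handled screwdriver, 185 mm long along its y, 20 mm thick, loose, lying to the right of the deck. Leave alone.
Things that resemble listed ones, but are neither listed nor needed, are in the scene too. Of the things shaped like the carrier, the grey one is meant.

How it is judged:
By the outcome, as a careful person would: the job done as asked, in the order asked, and still so for the second after the job is handed in, with the robot touching nothing.
It also fails if it takes over 54 s, if anything falls off the work surface, if the arm or the gripper's body presses on something with over 40 N, if the wrist force passes 120 N, or if a joint passes its speed limit or range.

### The arm

A 7-joint arm with a two-finger parallel gripper is mounted at the origin on a cart in front of the work surface, level with it; the furniture and walls round the work are solid. World frame = base frame: x ahead of the robot, y to its left, z up, the work surface at z = 0. Lengths are in m, angles in rad, forces in N, time in s.
With the tool pointing down it reaches from about 0.4 to 0.85 m from the base axis. Payload 10.4 kg.
Tool frame: the origin (TCP) lies at the very end of the fingers, on their centre line; the grasp point (between the pads) lies 19 mm behind it; z points along the fingers, y is the direction in which the jaws open and shut (so a half turn about z gives the same grasp; the last joint's range is limited). The gripper opens to 85 mm and grips with 20 to 120 N. Pads are 22 mm wide; open, the fingers measure 114 mm over their backs; the gripper's body (76 mm by 85 mm) begins 54 mm behind the grasp point. The pads swing forward as they close: fully open they stand 13 mm farther back than shut.
Start: joints at [1.176, 0.332, -0.065, 1.46, 0.022, 1.35, -0.088], TCP at [0.227, -0.582, 0.231] pointing down, gripper open.
Joint ranges: [-2.6, 2.6], [-0.5, 2.12], [-1.47, 1.34], [0.16, 2.42], [-1.27, 4.41], [0.06, 2.06], [-2.6, 2.6]. Speed limits (rad/s): [2.22, 2.22, 2.79, 2.79, 3.14, 3.14, 3.14].

### API

Orientations are given as a unit quaternion [x, y, z, w].
In Python, from workcell import manip gives the robot as it stands.
- The arm moves only by the tool arm_command, never from a script. Its arguments are lists of equal length, an entry for each row: "slide": the shift along the tool's x, y, z in mm, a list of three; "turn": the turn about the tool's z in degrees; "grip": the closure, from 0 (fully open) to 1 (shut). In form: {"slide": [[tx, ty, tz], ...], "turn": [turn, ...], "grip": [grip, ...]}. A call has 1 to 10 rows; each row shifts and turns the commanded pose from where the row before left it, along the tool's axes as they then stand; what a row does not reach is not made up. A row lasts 1/12 s, in which the tool goes at most 41.7 mm and 7.16 degrees, less where a joint would pass 70% of its speed; a pose out of reach is approached as far as the arm can. A call with a gripper value outside its range is refused whole. The fingers move at their own pace and stop on an object; "newtons" is the grip in N (left out, the last holds). Time passes only in rows, so rows that do not move let the fingers close. It gives the time, the measured TCP pose, the force and the opening at its end, in the units of the state.
- manip.get_obs(): the state, without advancing time (a new reading comes with each control period).
- manip.camera(name): name is "scene" or "side" or "wrist"; returns the picture (480x640x3 uint8, blue, green, red); there is no depth.
- manip.camera_info(name): a dict with "fx", "fy", "cx", "cy" (pixels), "rvec" (rotation vector, rad) and "tvec" (3), from world to camera coordinates, as OpenCV has them. Camera axes: x right, y down, z forward; pixel columns grow to the right and rows downward; lengths in m; the calibration is good to about 2 mm. A picture is of the moment at which its call begins: read the wrist's pose just before it. camera_info takes no time and is no camera call; for the wrist camera it gives the pose at the moment of the call.
- manip.hand_in(): hands the job in, once; it reports no verdict.
Trained networks look in the newest picture that a camera, given by its name, has taken for a name from the list of things; names that differ only in an ending like _2 or _b are one class to them, and where a whole thing is asked for, a point or a joint stands for the part that bears it (a point fixed in the world has none). Each returns a list of dicts, best first, with "score" (0 to 1); they miss things now and then, are a little off and sometimes report something else, mostly with a low value. They report only what shows in the picture. A call takes as long as a camera call. They do not tell look-alikes from the thing itself.
- manip.cut_out(target, camera): "pixels" (480x640 bool, what is visible of it).
- manip.tip_of(target, camera): "xyz" ([x, y, z] in m, in the coordinates of the camera as it stood for that picture, good to about 4 mm: a listed point, or the origin of a listed thing).
The state is a dict: "clock": time; "joint_pos": joint angles; "joint_velocities": joint speeds; "tau": joint torques, N m; "position": TCP position; "ee_rot": TCP orientation; "ft_force": force on the tool from outside, world axes, zero at the start; "torque": the same for the moment, N m; "grip_width": opening from 0.0 (shut) to 1.0 (fully open).
Only numpy, scipy, OpenCV 4.12 (cv2) and the standard library are available. Lean on these libraries where they do the work, as an engineer would, in place of code of your own. Each camera call takes 0.05 s, during which the arm holds its last target.

## Working session

There is one attempt and no reset: what is moved stays moved. The work goes in short steps, Python scripts to look and compute and a tool call to move; the robot and the scene stay as the last step left them, time stands still between calls to the robot, and variables do not carry over. Pictures are saved under pics/ and viewed, and the job is handed in when it is done.

Besides the shell and the picture viewer there is one more tool, called after "Emit:" by a JSON object that holds its "name" and its "arguments". arm_command: Moves the arm, as the interface text tells. Its arguments: {"type":"object","properties":{"slide":{"type":"array","items":{"type":"array","items":{"type":"number"}}},"turn":{"type":"array","items":{"type":"number"}},"grip":{"type":"array","items":{"type":"number"}},"newtons":{"type":"number"}},"required":["slide","turn","grip"]}

```bash
ls; mkdir -p pics; cat > h.py <<'E'
import numpy as np, cv2
from workcell import manip
def cam(name):
    i=manip.camera_info(name); R=cv2.Rodrigues(np.array(i['rvec'],float))[0]; t=np.array(i['tvec'],float).reshape(3)
    K=np.array([[i['fx'],0,i['cx']],[0,i['fy'],i['cy']],[0,0,1.]]); return K,R,t
def toworld(name,p):
    K,R,t=cam(name); return R.T@(np.array(p)-t)
def pix2plane(name,uv,z):
    K,R,t=cam(name); d=R.T@np.linalg.inv(K)@np.array([uv[0],uv[1],1.]); c=-R.T@t
    return c+d*(z-c[2])/d[2]
def proj(name,P):
    K,R,t=cam(name); q=(R@np.atleast_2d(P).T).T+t; q=q@K.T; return q[:,:2]/q[:,2:]
E
python3 - <<'E'
from h import *
o=manip.get_obs(); print({k:np.round(v,3) for k,v in o.items()})
for c in ["scene","side","wrist"]:
    cv2.imwrite(f"pics/{c}0.png",manip.camera(c))
    if c=="wrist": continue
    for t in ["lane_mouth","deck_end","flap_edge","box_floor","carrier","feed_gate","heat_gun_nozzle","flux_bottle","tip_tin"]:
        try:
            for r in manip.tip_of(t,c)[:3]: print(c,t,round(r['score'],2),np.round(toworld(c,r['xyz']),4))
        except Exception as e: print(c,t,e)
print(manip.get_obs()['clock'])
E
```

```text
pics
{'clock': np.float64(0.0), 'joint_pos': array([ 1.176,  0.333, -0.065,  1.461,  0.022,  1.35 , -0.089]), 'joint_velocities': array([ 0.   ,  0.002,  0.001, -0.001, -0.   , -0.   , -0.001]), 'tau': array([ 1.0000e-03, -6.2544e+01,  5.0000e-02, -3.9160e+01,  1.6000e-02,
        1.0000e-02,  0.0000e+00]), 'position': array([ 0.227, -0.582,  0.231]), 'ee_rot': array([ 0.983,  0.185, -0.   , -0.001]), 'ft_force': array([ 1.054, -0.277,  0.231]), 'torque': array([0.044, 0.017, 0.032]), 'grip_width': np.float64(1.0)}
scene lane_mouth 0.95 [ 0.5967 -0.1904  0.0365]
scene deck_end 0.85 [ 0.612  -0.1899  0.0433]
scene flap_edge 0.64 [ 0.5997 -0.1883  0.0381]
scene box_floor 0.69 [ 0.4727 -0.2792  0.0326]
scene box_floor 0.21 [ 6.051e-01 -4.967e-01  1.000e-04]
scene carrier 0.93 [ 0.4719 -0.2773  0.0362]
scene carrier 0.8 [0.7713 0.0393 0.0026]
scene feed_gate 0.95 [ 0.6004 -0.1876  0.0013]
scene feed_gate 0.41 [ 0.4729 -0.2779  0.0393]
scene heat_gun_nozzle 0.47 [ 0.5565 -0.3153  0.0331]
scene flux_bottle 0.85 [0.602  0.0522 0.0031]
scene tip_tin 0.59 [ 0.6033 -0.4919 -0.0024]
side lane_mouth 0.94 [ 0.6063 -0.1883  0.038 ]
side deck_end 0.72 [ 0.6118 -0.1919  0.0362]
side deck_end 0.26 [ 0.5984  0.0464 -0.0006]
side flap_edge 0.67 [ 0.6003 -0.1869  0.0358]
side flap_edge 0.49 [0.5989 0.0473 0.0031]
side box_floor 0.92 [ 0.6775 -0.2055  0.0007]
side carrier 0.81 [0.7806 0.0405 0.001 ]
side carrier 0.68 [ 0.4698 -0.2837  0.0355]
side feed_gate 0.74 [ 0.6031 -0.1856  0.0043]
side heat_gun_nozzle 0.43 [ 0.5589 -0.3182  0.0366]
side flux_bottle 0.97 [ 0.6     0.0499 -0.001 ]
side tip_tin 0.48 [ 0.6041 -0.4973  0.0034]
1.05
```

View pics/scene0.png

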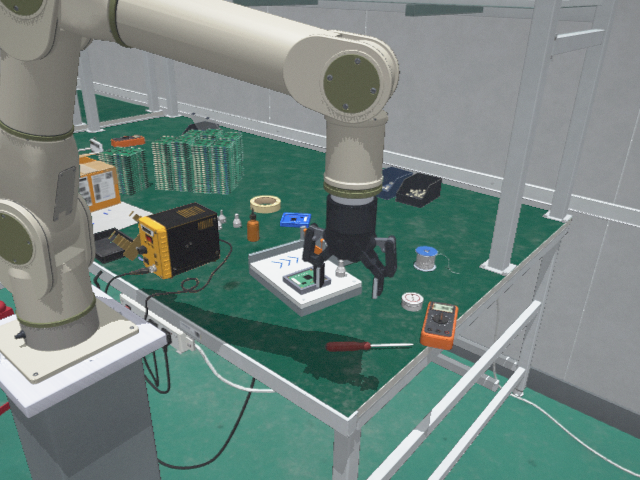

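View pics/side0.png

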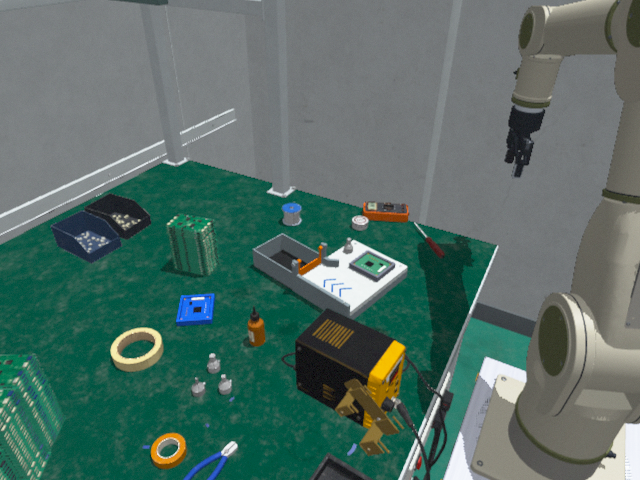

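```bash
python3 - <<'E'
from h import *
a=cv2.imread('pics/side0.png')[220:330,240:420]; cv2.imwrite('pics/side0c.png',cv2.resize(a,None,fx=4.4,fy=4.4,interpolation=cv2.INTER_CUBIC))
a=cv2.imread('pics/scene0.png')[220:320,235:375]; cv2.imwrite('pics/scene0c.png',cv2.resize(a,None,fx=5,fy=5,interpolation=cv2.INTER_CUBIC))
E
```

```text
(no output)
```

View pics/side0c.png

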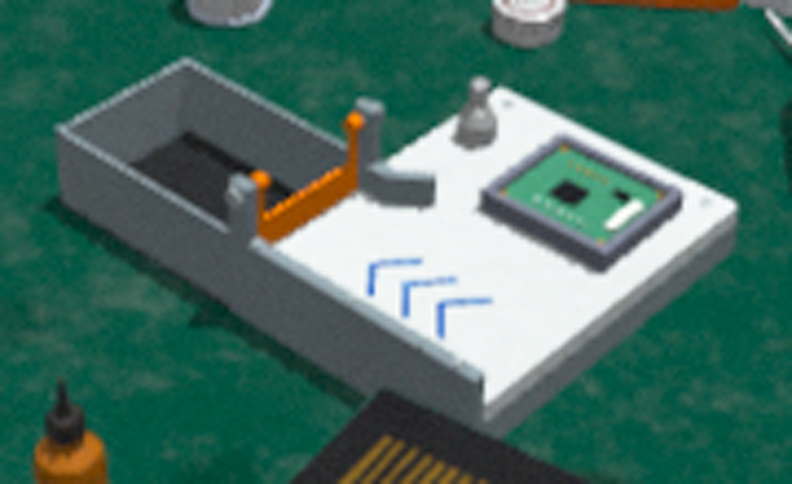

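View pics/scene0c.png

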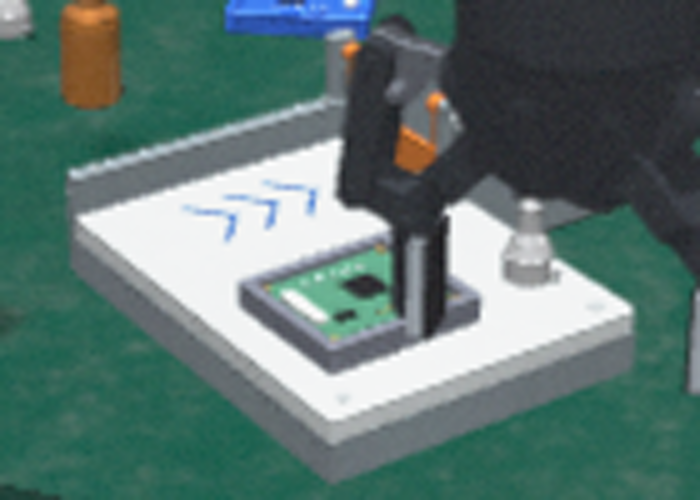

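View pics/wrist0.png

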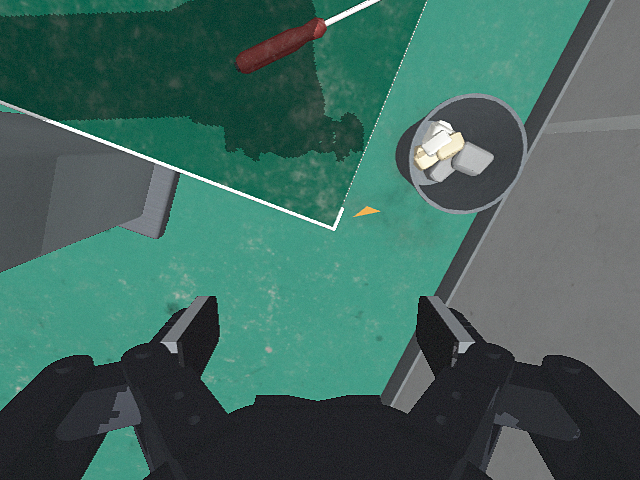

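```bash
cat > fit.py <<'E'
from h import *
from scipy.optimize import least_squares
S=lambda p:(240+p[0]/4.4-.4,220+p[1]/4.4-.4); C=lambda p:(235+p[0]/5-.4,220+p[1]/5-.4)
G=[('side',S((737,207)),(-170,-190,35)),('side',S((503,88)),(10,-190,35)),('side',S((486,407)),(-170,45,35)),('side',S((268,244)),(0,42,38)),('side',S((357,190)),(0,-42,38)),
('scene',C((332,418)),(-170,-190,35)),('scene',C((632,308)),(10,-190,35)),('scene',C((75,218)),(-170,45,35))]
def T(p,q):
    c,s=np.cos(p[2]),np.sin(p[2]); return np.array([p[0]+c*q[0]-s*q[1],p[1]+s*q[0]+c*q[1],q[2]])
def fit(G,x0):
    f=lambda p:np.concatenate([proj(c,T(p,np.array(q)/1000))[0]-np.array(u) for c,u,q in G])
    r=least_squares(f,x0,loss='soft_l1'); return r.x,f(r.x).reshape(-1,2)
if __name__=='__main__':
    p,e=fit(G,[.6,-.188,-.2]); print(p); print(e.round(1))
    for c in('side','scene'): print(c,fit([g for g in G if g[0]==c],[.6,-.188,-.2])[0])
    K=[('side',S(u),q) for u,q in [((482,195),(45,40,16+35)),((562,138),(45,-40,51)),((682,200),(-45,-40,51)),((602,262),(-45,40,51))]]
    K+=[('scene',C(u),q) for u,q in [((240,290),(-45,40,51)),((333,350),(-45,-40,51)),((385,240),(45,40,51))]]
    k,e=fit(K,[.47,-.28,-.2]); print(k); print(e.round(1))
    c,s=np.cos(p[2]),np.sin(p[2]); d=k[:2]-p[:2]
    print('carrier in gate',c*d[0]+s*d[1],-s*d[0]+c*d[1],k[2]-p[2])
E
python3 fit.py
```

```text
[ 0.6014936  -0.18795298 -0.24020357]
[[ 1.  -0.3]
 [-0.1 -0.2]
 [ 0.  -0.3]
 [-2.7  2.8]
 [-0.   0.3]
 [-0.4  0.5]
 [ 0.7  0.2]
 [ 0.1 -0.2]]
side [ 0.60181529 -0.18912864 -0.24403206]
scene [ 0.60156936 -0.18595218 -0.23263235]
[ 0.47028221 -0.27832528 -0.22044888]
[[-0.8 -1.1]
 [-0.1 -1.5]
 [ 1.1 -1.8]
 [ 0.8 -1.3]
 [-1.2 -2.2]
 [-0.8 -0.2]
 [-0.2 -2.3]]
carrier in gate -0.10594465847460577 -0.11899291502674395 0.019754689738790326
```

Emit:
{"name": "arm_command", "arguments": {"slide": [[30, -14.6, 0], [30, -14.6, 0], [30, -14.6, 0], [30, -14.6, 0], [30, -14.6, 0], [30, -14.6, 0], [30, -14.6, 0], [30, -14.6, 0], [30, -14.6, 0], [30, -14.6, 0]], "turn": [0, 0, 0, 0, 0, 0, 0, 0, 0, 0], "grip": [0.4, 0.4, 0.4, 0.4, 0.4, 0.4, 0.4, 0.4, 0.4, 0.4], "newtons": 30}}

```text
clock: 1.88
position: [0.4545, -0.336, 0.2316]
ee_rot: [0.983, 0.185, 0.0, 0.0]
ft_force: [0.8, -0.4, -1.1]
grip_width: 0.601
```

Emit:
{"name": "arm_command", "arguments": {"slide": [[0, 0, 0], [0, 0, 0], [0, 0, 0], [0, 0, 0], [0, 0, 0], [0, 0, 0], [0, 0, 0], [0, 0, 0], [0, 0, 0]], "turn": [-6.9, -6.9, -6.9, -6.9, -6.9, -6.9, -6.9, -6.6, 0], "grip": [0.4, 0.4, 0.4, 0.4, 0.4, 0.4, 0.4, 0.4, 0.4]}}

```text
clock: 2.63
position: [0.4535, -0.3374, 0.2314]
ee_rot: [0.785, 0.619, 0.0, 0.0]
ft_force: [-0.4, 0.7, -0.7]
grip_width: 0.599
```

```bash
cat >> h.py <<'E'
from scipy.spatial.transform import Rotation as Ro
GP=np.array([.6015,-.188,-.240])
def togate(w,g=GP):
    c,s=np.cos(g[2]),np.sin(g[2]); d=np.array(w[:2])-g[:2]; return np.array([c*d[0]+s*d[1],-s*d[0]+c*d[1]])*1000
def status():
    o=manip.get_obs(); R=Ro.from_quat(o['ee_rot']).as_matrix()
    print('t',round(float(o['clock']),2),'pos',np.round(o['position'],4),'gate',togate(o['position']).round(1),'toolx yaw-gate deg',np.degrees(np.arctan2(R[1,0],R[0,0])-GP[2]).round(2),'z',R[:,2].round(3),'F',np.round(o['ft_force'],1),'gw',round(float(o['grip_width']),3),'q',np.round(o['joint_pos'],2))
    return o
E
python3 - <<'E'
from h import *
status()
cv2.imwrite("pics/wrist1.png",manip.camera("wrist"))
for t in ["carrier","lane_mouth","heat_gun_nozzle","flap_edge","deck_end","box_floor"]:
    for r in manip.tip_of(t,"wrist")[:2]: w=toworld("wrist",r['xyz']);print(t,round(r['score'],2),w.round(4),togate(w).round(1))
E
```

```text
t 2.63 pos [ 0.4535 -0.3374  0.2314] gate [-108.2 -180.3] toolx yaw-gate deg 90.26 z [ 0. -0. -1.] F [-0.4  0.7 -0.7] gw 0.599 q [ 0.88  0.22 -0.37  1.61  0.08  1.32  0.26]
carrier 0.93 [ 0.4672 -0.2799  0.0351] [-108.7 -121.2]
lane_mouth 0.61 [ 0.5993 -0.1903  0.0376] [-1.6 -2.8]
heat_gun_nozzle 0.6 [ 0.5548 -0.3179  0.0366] [ -14.5 -137.3]
flap_edge 0.56 [ 0.6012 -0.1901  0.0378] [ 0.2 -2.1]
deck_end 0.72 [ 0.6142 -0.1911  0.0366] [13.1  0. ]
box_floor 0.6 [ 0.6817 -0.2118  0.0043] [83.6 -4. ]
```

View pics/wrist1.png

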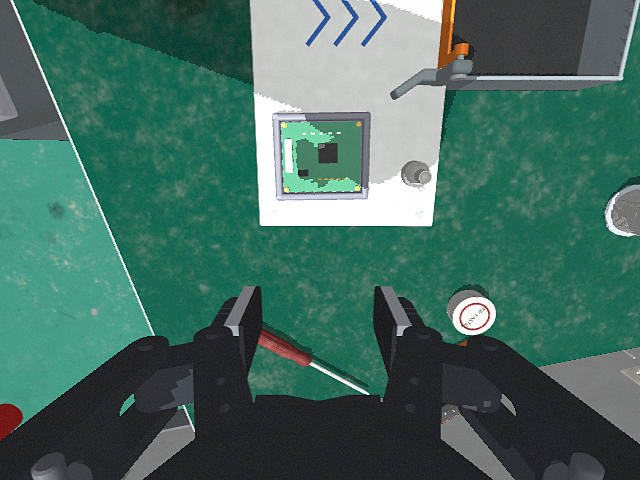

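```bash
python3 - <<'E'
from h import *
from fit import T,fit
im=cv2.imread('pics/wrist1.png')
G=[('wrist',(260,225.5),(-170,-190,35)),('wrist',(433,226.5),(10,-190,35)),('wrist',(446,76),(0,-42,0))]
p,e=fit(G[:2],[.6,-.188,-.24]); print(p,e.round(1))
pr=lambda g,q:proj('wrist',T(g,np.array(q)/1000))[0].round(1)
for q in [(-170,-190,35),(10,-190,35),(0,-42,38),(0,-51,95),(-43,-68,57),(-20,-45,57),(151,-50,56)]: print(q,pr(GP,q),pr(p,q))
K=[('wrist',u,q) for u,q in [((273,113),(-45,40,51)),((369,112),(45,40,51)),((276,200),(-45,-40,51)),((368,199),(45,-40,51))]]
k,e=fit(K,[.47,-.28,-.24]);print(k,togate(k),k[2]-GP[2],e.round(1))
a=im[0:240,230:470]; cv2.imwrite('pics/w1c.png',cv2.resize(a,None,fx=2.5,fy=2.5,interpolation=cv2.INTER_CUBIC))
E
```

```text
[ 0.60459941 -0.19061268 -0.24729639] [[ 0.2 -0. ]
 [-0.2 -0. ]]
(-170, -190, 35) [258. 225.] [260.2 225.5]
(10, -190, 35) [430.8 224.7] [432.8 226.5]
(0, -42, 38) [435.9  67. ] [439.4  69.2]
(0, -51, 95) [460.5  63.2] [464.5  65.8]
(-43, -68, 57) [391.4  95. ] [394.9  96.8]
(-20, -45, 57) [419.8  65.9] [423.5  68.1]
(151, -50, 56) [616.7  72.2] [619.7  75.9]
[ 0.471553   -0.28123538 -0.2303111 ] [-104.06016481 -121.4518053 ] 0.009688903405134508 [[-1.4 -0.3]
 [ 2.  -0.5]
 [-0.3  0.5]
 [ 0.2  0.5]]
```

View pics/w1c.png

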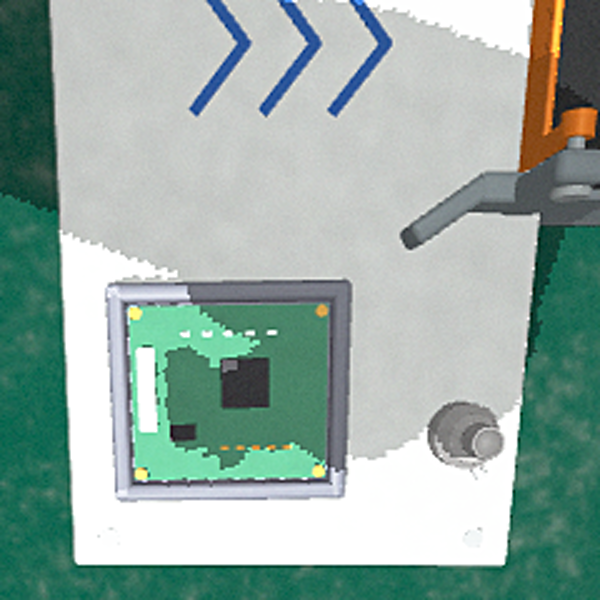

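Emit:
{"name": "arm_command", "arguments": {"slide": [[0, 0, 22], [0, 0, 22], [0, 0, 22], [0, 0, 22], [0, 0, 22], [0, 0, 22], [0, 0, 20], [0, 0, 15], [0, 0, 13], [0, 0, 8]], "turn": [0.4, 0, 0, 0, 0, 0, 0, 0, 0, 0], "grip": [0.4, 0.4, 0.4, 0.4, 0.4, 0.4, 0.4, 0.4, 0.4, 0.4]}}

```text
clock: 3.82
position: [0.4531, -0.337, 0.0419]
ee_rot: [0.789, 0.614, -0.0, -0.001]
ft_force: [0.6, -0.0, 0.0]
grip_width: 0.599
```

```bash
sed -i 's/^GP=.*/GP=np.array([.603,-.1895,-.243])/' h.py; python3 - <<'E'
from h import *
status()
im=manip.camera("side"); a=im[210:310,290:430]; cv2.imwrite("pics/side2.png",cv2.resize(a,None,fx=5,fy=5,interpolation=cv2.INTER_CUBIC))
im=manip.camera("wrist");cv2.imwrite("pics/wrist2.png",im)
E
```

```text
t 3.82 pos [ 0.4531 -0.337   0.0419] gate [-110.  -179.2] toolx yaw-gate deg 89.69 z [-0.001  0.001 -1.   ] F [ 0.6 -0.   0. ] gw 0.599 q [ 0.85  0.41 -0.35  1.8   0.17  0.96  0.18]
```

View pics/side2.png

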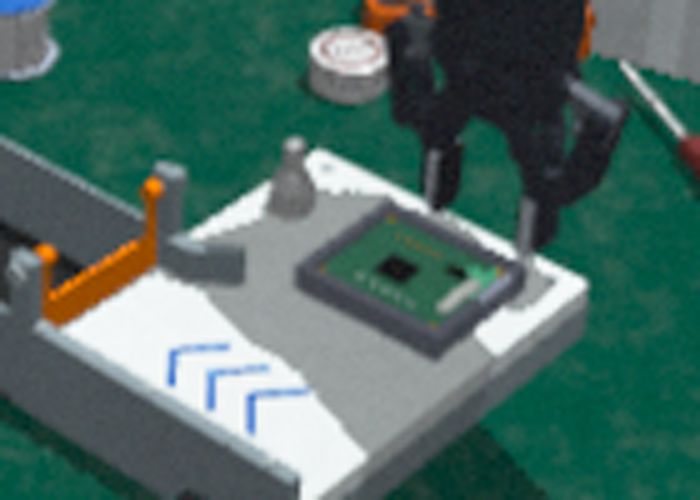

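View pics/wrist2.png

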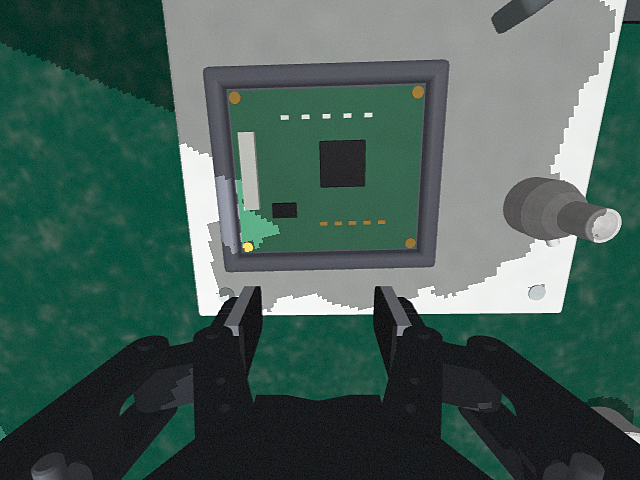

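Emit:
{"name": "arm_command", "arguments": {"slide": [[0, 0, 3.5], [4, 0, 0], [5, 0, 0], [5, 0, 0], [5, 0, 0], [6, 0, 0], [6, 0, 0], [6, 0, 0], [6, 0, 0], [6, 0, 0]], "turn": [0, 0, 0, 0, 0, 0, 0, 0, 0, 0], "grip": [0.4, 0.4, 0.4, 0.4, 0.4, 0.4, 0.4, 0.4, 0.4, 0.4]}}

```text
clock: 4.75
position: [0.4658, -0.2893, 0.04]
ee_rot: [0.789, 0.614, -0.0, 0.0]
ft_force: [-0.4, -3.1, 2.1]
grip_width: 0.601
```

```bash
python3 - <<'E'
from h import *
status()
im=manip.camera("wrist");cv2.imwrite("pics/wrist3.png",im)
E
```

```text
t 4.75 pos [ 0.4658 -0.2893  0.04  ] gate [-109.1 -129.9] toolx yaw-gate deg 89.73 z [ 0. -0. -1.] F [-0.4 -3.1  2.1] gw 0.601 q [ 0.79  0.38 -0.37  1.85  0.17  0.94  0.1 ]
```

View pics/wrist3.png

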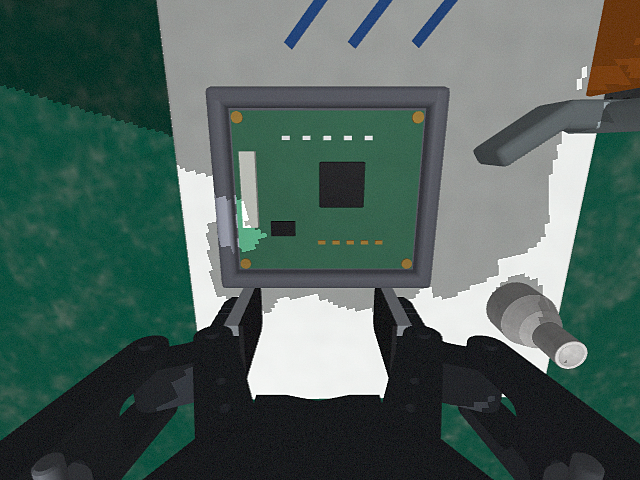

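Emit:
{"name": "arm_command", "arguments": {"slide": [[6, 0, 0], [6, 0, 0], [6, 0, 0], [6, 0, 0], [6, 0, 0], [6, 0, 0], [6, 0, 0], [6, 0, 0], [6, 0, 0], [6, 0, 0]], "turn": [0, 0, 0, 0, 0, 0, 0, 0, 0, 0], "grip": [0.4, 0.4, 0.4, 0.4, 0.4, 0.4, 0.4, 0.4, 0.4, 0.4]}}

```text
clock: 5.63
position: [0.4804, -0.231, 0.0398]
ee_rot: [0.789, 0.614, -0.0, 0.0]
ft_force: [-0.0, -3.1, 1.5]
grip_width: 0.599
```

```bash
python3 - <<'E'
from h import *
status()
im=manip.camera("wrist");cv2.imwrite("pics/wrist4.png",im)
im=manip.camera("side"); a=im[210:330,270:430]; cv2.imwrite("pics/side4.png",cv2.resize(a,None,fx=5,fy=5,interpolation=cv2.INTER_CUBIC))
E
```

```text
t 5.63 pos [ 0.4804 -0.231   0.0398] gate [-109.   -69.8] toolx yaw-gate deg 89.73 z [-0. -0. -1.] F [-0.  -3.1  1.5] gw 0.599 q [ 0.71  0.36 -0.4   1.88  0.17  0.93 -0.02]
```

View pics/wrist4.png

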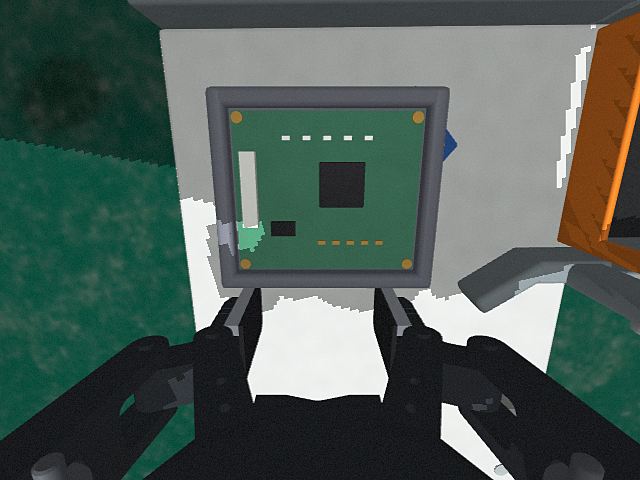

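View pics/side4.png

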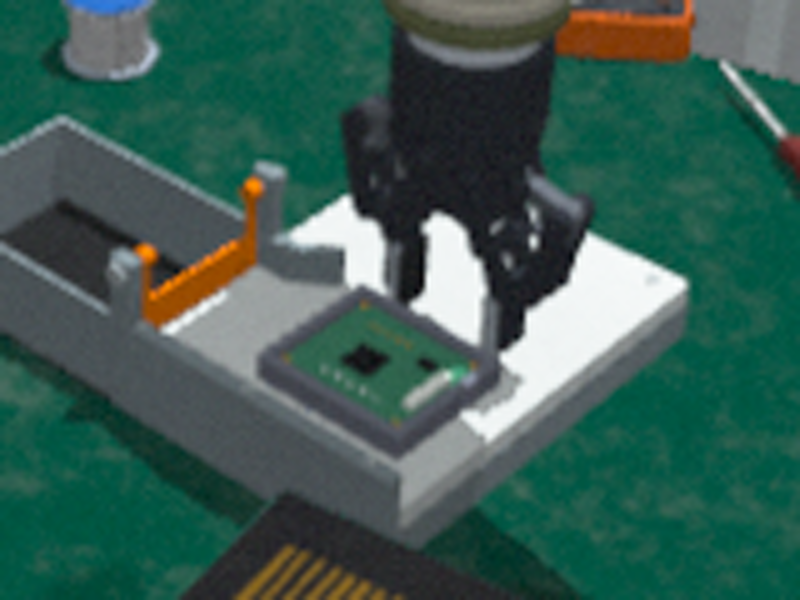

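```bash
python3 - <<'E'
from h import *
from fit import fit
for u in [(200,29),(400,27),(560,25)]: print('fence',togate(pix2plane('wrist',u,.035)).round(1))
for u in [(161,31),(196,330)]: print('deck -x edge',togate(pix2plane('wrist',u,.035)).round(1))
for u in [(207,88),(449,87),(222,287),(432,287)]: print('car',togate(pix2plane('wrist',u,.051)).round(1))
for u in [(207,88),(449,87),(222,287),(432,287)]: print('car47',togate(pix2plane('wrist',u,.047)).round(1))
print(proj('wrist',[.4804,-.231,.04]))
E
```

```text
fence [-154.4   44.7]
fence [-76.6  45.2]
fence [-14.6  45.7]
deck -x edge [-169.6   44.1]
deck -x edge [-169.4  -87.1]
car [-148.7   21.1]
car [-61.1  21.3]
car [-149.6  -56.9]
car [-60.  -57.1]
car47 [-150.    21.8]
car47 [-59.6  21.9]
car47 [-150.8  -58.7]
car47 [-58.5 -58.9]
[[317.1826997  302.61671832]]
```

Emit:
{"name": "arm_command", "arguments": {"slide": [[5, 0, 0], [5, 0, 0], [4, 0, 0], [3, 0, 0], [1.5, 0, 0], [0, 0, 0]], "turn": [0, 0, 0, 0, 0, 0], "grip": [0.4, 0.4, 0.4, 0.4, 0.4, 0.4]}}

```text
clock: 6.23
position: [0.4849, -0.213, 0.0397]
ee_rot: [0.789, 0.615, 0.0, -0.0]
ft_force: [-0.6, -0.7, -0.8]
grip_width: 0.6
```

```bash
python3 - <<'E'
from h import *
status()
im=manip.camera("wrist");cv2.imwrite("pics/wrist5.png",im)
E
```

```text
t 6.23 pos [ 0.4849 -0.213   0.0397] gate [-109.   -51.2] toolx yaw-gate deg 89.77 z [-0.  0. -1.] F [-0.6 -0.7 -0.8] gw 0.6 q [ 0.69  0.35 -0.41  1.89  0.17  0.93 -0.05]
```

View pics/wrist5.png

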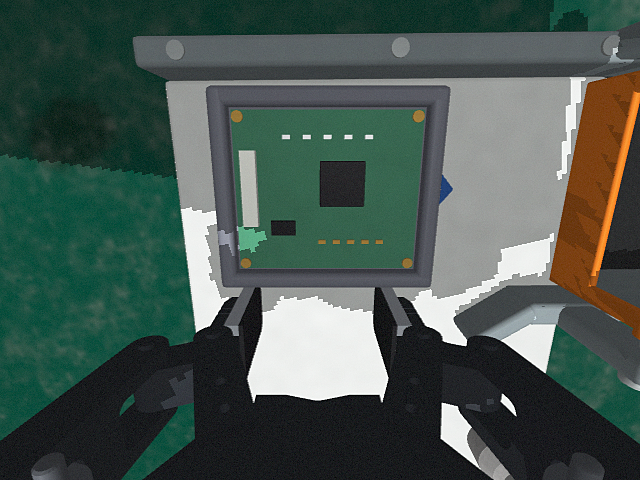

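Emit:
{"name": "arm_command", "arguments": {"slide": [[-8, 0, 0], [-10, 0, 0], [0, 0, -25], [0, 0, -30], [0, 0, -30], [17, -16, 0], [17, -16, 0], [17, -16, 0], [18, -16, 0], [0, 0, 0]], "turn": [0, 0, 0, 0, 0, 6.5, 6.5, 6.5, 6.5, 7], "grip": [0.4, 0.4, 0.4, 0.4, 0.72, 0.72, 0.72, 0.72, 0.72, 0.72]}}

```text
clock: 7.12
position: [0.4498, -0.1399, 0.1251]
ee_rot: [0.931, 0.364, 0.0, -0.0]
ft_force: [0.2, 0.2, 0.1]
grip_width: 0.278
```

Emit:
{"name": "arm_command", "arguments": {"slide": [[0, 0, 0], [0, 0, 0], [0, 0, 0], [0, 0, 0], [0, 0, 0], [0, 0, 0], [0, 0, 0], [0, 0, 0], [0, 0, 0], [0, 0, 0]], "turn": [7, 7, 7, 7, 7, 7, 7, 7, 0.8, 0], "grip": [0.72, 0.72, 0.72, 0.72, 0.72, 0.72, 0.72, 0.72, 0.72, 0.72]}}

```text
clock: 7.95
position: [0.4502, -0.1437, 0.1249]
ee_rot: [0.993, -0.121, 0.0, 0.0]
ft_force: [0.1, -0.4, -0.9]
grip_width: 0.278
```

```bash
python3 - <<'E'
from h import *
status()
im=manip.camera("wrist");cv2.imwrite("pics/wrist6.png",im)
E
```

```text
t 7.95 pos [ 0.4502 -0.1437  0.1249] gate [-159.3    7.6] toolx yaw-gate deg 0.01 z [ 0. -0. -1.] F [ 0.1 -0.4 -0.9] gw 0.278 q [ 0.57  0.11 -0.37  1.97  0.05  1.07 -1.64]
```

View pics/wrist6.png

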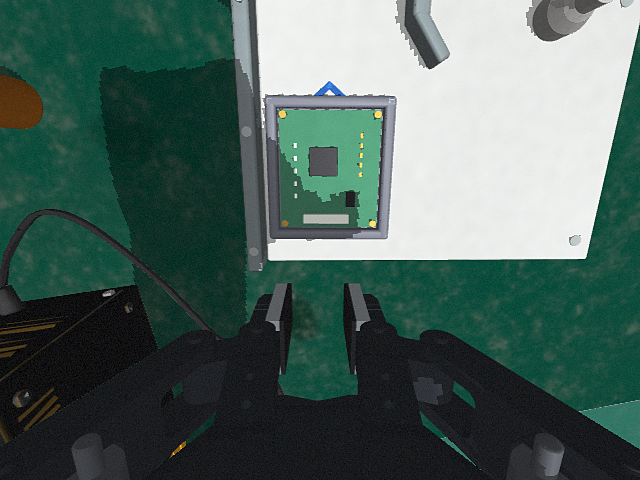

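```bash
python3 - <<'E'
from h import *
from scipy.optimize import least_squares
f=lambda P:np.concatenate([proj('side',P)[0]-[327.5,309.5],proj('wrist',P)[0]-[137,286]])
r=least_squares(f,[.45,-.05,.08]);print(r.x,r.fun,togate(r.x))
for u in [(265,96),(395,97),(268,240),(388,238)]: print('car',togate(pix2plane('wrist',u,.051)).round(1))
for u in [(268,260),(585,258),(262,110)]: print('deck',togate(pix2plane('wrist',u,.035)).round(1))
for z in (.04,.06,.1,.112): print(z,togate(pix2plane('wrist',(137,286),z)).round(1))
E
```

```text
[ 0.46629901 -0.03794755  0.0851175 ] [ 2.20203395  0.1559324  -0.38441631 -0.45562193] [-169.1506663   114.20753024]
car [-60.8  39. ]
car [-61.1 -39. ]
car [-150.6   40.7]
car [-149.   -40.2]
deck [-170.4   43.7]
deck [-168.3 -189.6]
deck [-67.1  43.7]
0.04 [-189.2  140.3]
0.06 [-180.5  128.6]
0.1 [-162.9  105.4]
0.112 [-157.7   98.4]
```

Emit:
{"name": "arm_command", "arguments": {"slide": [[-8, 4, 0], [-7, 3.5, 0], [0, 0, 20], [0, 0, 20], [0, 0, 20], [0, 0, 15], [0, 0, 9], [0, 0, 0]], "turn": [0, 0, 0, 0, 0, 0, 0, 0], "grip": [0.72, 0.72, 0.72, 0.72, 0.72, 0.72, 0.72, 0.72]}}

```text
clock: 8.67
position: [0.4322, -0.1465, 0.0393]
ee_rot: [0.993, -0.122, -0.001, -0.0]
ft_force: [-0.3, -0.0, -0.2]
grip_width: 0.282
```

```bash
python3 - <<'E'
from h import *
status()
im=manip.camera("wrist");cv2.imwrite("pics/wrist7.png",im)
E
```

```text
t 8.67 pos [ 0.4322 -0.1465  0.0393] gate [-176.1    0.6] toolx yaw-gate deg -0.04 z [-0.003  0.001 -1.   ] F [-0.3 -0.  -0.2] gw 0.282 q [ 0.57  0.21 -0.36  2.07  0.09  0.88 -1.66]
```

View pics/wrist7.png

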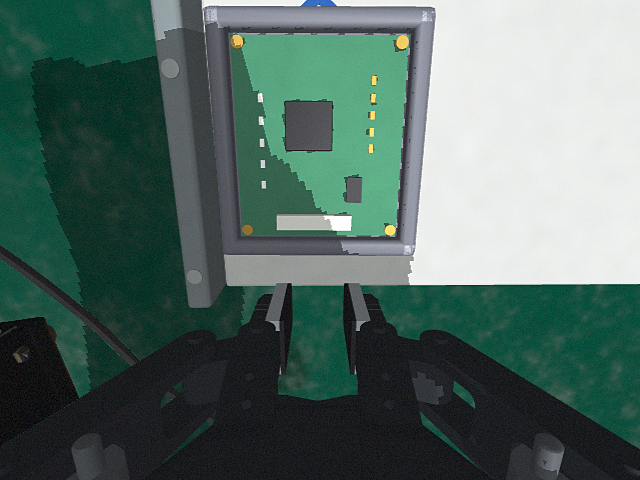

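Emit:
{"name": "arm_command", "arguments": {"slide": [[5, 0, 0], [5, 0, 0], [5, 0, 0], [5, 0, 0], [6, 0, 0], [6, 0, 0], [6, 0, 0], [6, 0, 0], [6, 0, 0], [0, 0, 0]], "turn": [0, 0, 0, 0, 0, 0, 0, 0, 0, 0], "grip": [0.72, 0.72, 0.72, 0.72, 0.72, 0.72, 0.72, 0.72, 0.72, 0.72]}}

```text
clock: 9.55
position: [0.4839, -0.1589, 0.0409]
ee_rot: [0.993, -0.122, 0.001, -0.0]
ft_force: [-0.1, 0.6, 0.3]
grip_width: 0.282
```

```bash
python3 - <<'E'
from h import *
status()
im=manip.camera("wrist");cv2.imwrite("pics/wrist8.png",im)
E
```

```text
t 9.55 pos [ 0.4839 -0.1589  0.0409] gate [-123.     1.1] toolx yaw-gate deg -0.07 z [ 0.001 -0.    -1.   ] F [-0.1  0.6  0.3] gw 0.282 q [ 0.54  0.3  -0.35  1.95  0.13  0.91 -1.69]
```

View pics/wrist8.png

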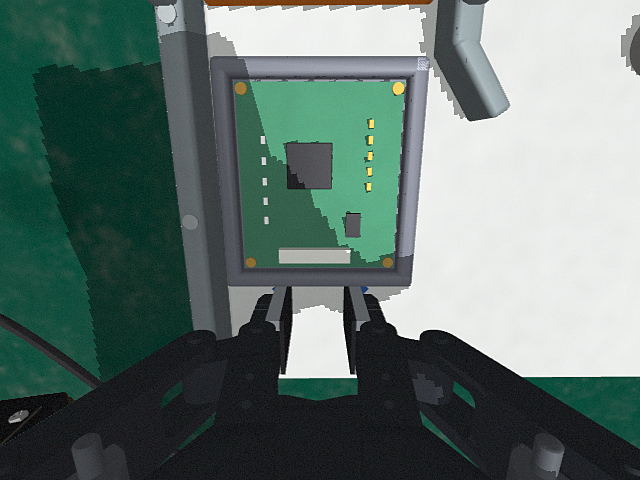

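```bash
python3 - <<'E'
from h import *
for u in [(211,58),(429,58),(229,285),(411,285)]: print('car',togate(pix2plane('wrist',u,.049)).round(1))
for u in [(207,10),(229,320)]: print('fence',togate(pix2plane('wrist',u,.035)).round(1))
for u in [(438,10),(437,45),(475,120)]: print('guide top/bottom',togate(pix2plane('wrist',u,.057)).round(1),togate(pix2plane('wrist',u,.035)).round(1))
E
```

```text
car [-22.9  39.2]
car [-22.9 -39.9]
car [-111.9   39.2]
car [-111.9  -40.2]
fence [-3.  43.3]
fence [-136.7   44.6]
guide top/bottom [-10.5 -39.1] [ -3.1 -46. ]
guide top/bottom [-20.8 -39.8] [-15.1 -46.8]
guide top/bottom [-44.7 -55.7] [-43.2 -65.5]
```

Emit:
{"name": "arm_command", "arguments": {"slide": [[5, 0, 0], [5, 0, 0], [5, 0, 0], [5, 0, 0], [5, 0, 0], [5, 0, 0], [5, 0, 0], [5, 0, 0], [5, 0, 0], [5, 0, 0]], "turn": [0, 0, 0, 0, 0, 0, 0, 0, 0, 0], "grip": [0.72, 0.72, 0.72, 0.72, 0.72, 0.72, 0.72, 0.72, 0.72, 0.72]}}

```text
clock: 10.43
position: [0.5314, -0.1708, 0.0408]
ee_rot: [0.993, -0.122, -0.0, 0.0]
ft_force: [-1.0, 0.7, 0.7]
grip_width: 0.276
```

```bash
python3 - <<'E'
from h import *
status()
im=manip.camera("wrist");cv2.imwrite("pics/wrist9.png",im)
im=manip.camera("side"); a=im[190:320,240:420]; cv2.imwrite("pics/side9.png",cv2.resize(a,None,fx=4.4,fy=4.4,interpolation=cv2.INTER_CUBIC))
E
```

```text
t 10.43 pos [ 0.5314 -0.1708  0.0408] gate [-73.9   0.9] toolx yaw-gate deg -0.07 z [-0. -0. -1.] F [-1.   0.7  0.7] gw 0.276 q [ 0.51  0.4  -0.34  1.82  0.16  0.95 -1.71]
```

View pics/wrist9.png

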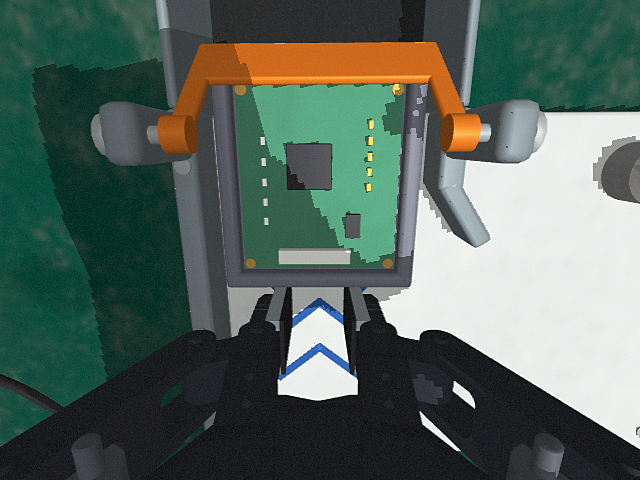

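View pics/side9.png

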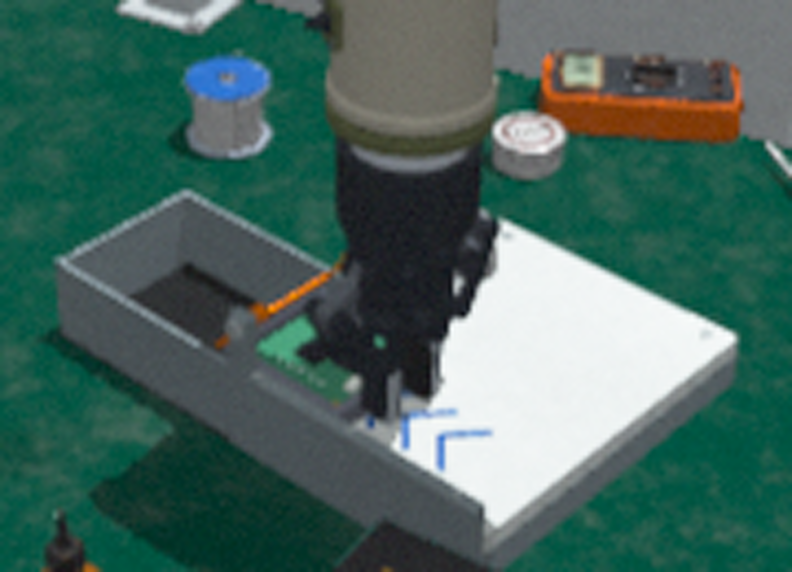

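Emit:
{"name": "arm_command", "arguments": {"slide": [[4, 0, 0], [4, 0, 0], [4, 0, 0], [4, 0, 0], [4, 0, 0], [4, 0, 0], [4, 0, 0], [0, 0, 0]], "turn": [0, 0, 0, 0, 0, 0, 0, 0], "grip": [0.72, 0.72, 0.72, 0.72, 0.72, 0.72, 0.72, 0.72]}}

```text
clock: 11.2
position: [0.5591, -0.1777, 0.0409]
ee_rot: [0.993, -0.122, 0.0, 0.0]
ft_force: [0.8, -0.3, 0.1]
grip_width: 0.281
```

```bash
python3 - <<'E'
from h import *
status()
im=manip.camera("wrist");cv2.imwrite("pics/wrist10.png",im)
E
```

```text
t 11.2 pos [ 0.5591 -0.1777  0.0409] gate [-45.5   0.9] toolx yaw-gate deg -0.07 z [ 0.001 -0.    -1.   ] F [ 0.8 -0.3  0.1] gw 0.281 q [ 0.5   0.45 -0.33  1.75  0.17  0.97 -1.71]
```

View pics/wrist10.png

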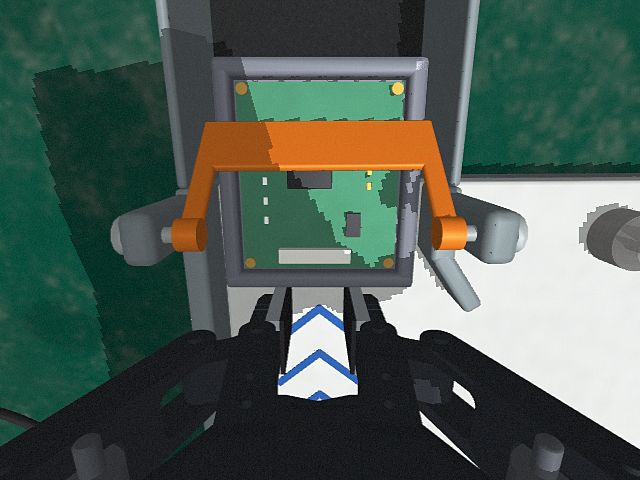

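Emit:
{"name": "arm_command", "arguments": {"slide": [[4, 0, 0], [4, 0, 0], [4, 0, 0], [4, 0, 0], [4, 0, 0], [0, 0, 0]], "turn": [0, 0, 0, 0, 0, 0], "grip": [0.72, 0.72, 0.72, 0.72, 0.72, 0.72]}}

```text
clock: 11.75
position: [0.5782, -0.1825, 0.0407]
ee_rot: [0.993, -0.122, 0.0, -0.0]
ft_force: [-0.7, 0.6, -1.1]
grip_width: 0.28
```

```bash
python3 - <<'E'
from h import *
status()
im=manip.camera("wrist");cv2.imwrite("pics/wrist11.png",im)
im=manip.camera("side"); a=im[190:320,240:420]; cv2.imwrite("pics/side11.png",cv2.resize(a,None,fx=4.4,fy=4.4,interpolation=cv2.INTER_CUBIC))
E
```

```text
t 11.75 pos [ 0.5782 -0.1825  0.0407] gate [-25.7   0.8] toolx yaw-gate deg -0.08 z [ 0. -0. -1.] F [-0.7  0.6 -1.1] gw 0.28 q [ 0.49  0.49 -0.32  1.69  0.18  0.99 -1.71]
```

View pics/wrist11.png

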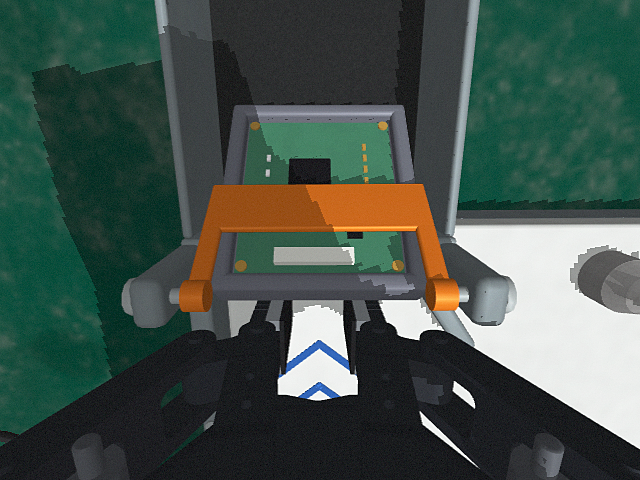

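View pics/side11.png

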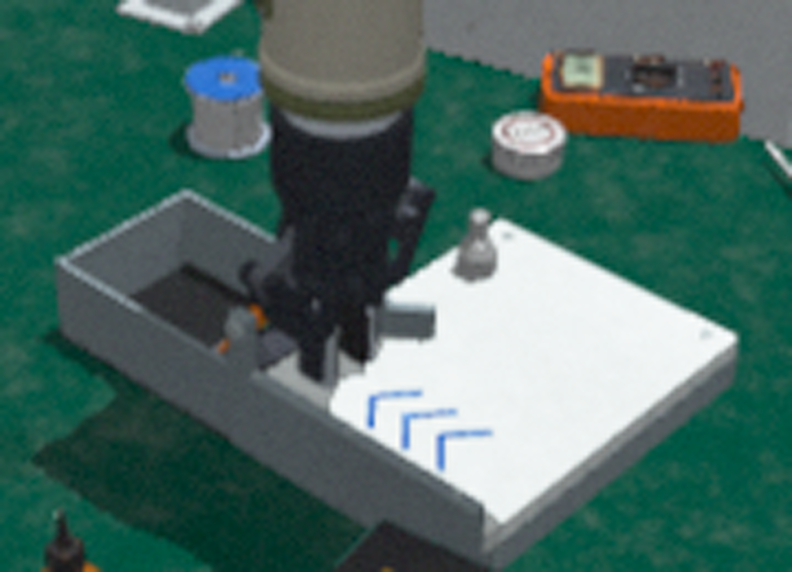

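Emit:
{"name": "arm_command", "arguments": {"slide": [[-3, 0, 0], [0, 0.8, -2], [0, 0, 0], [0, 0, 0], [0, 0, 0], [0, 0, 0]], "turn": [0, 0, 0, 0, 0, 0], "grip": [0.72, 1, 1, 1, 1, 1], "newtons": 20}}

```text
clock: 12.35
position: [0.5743, -0.1825, 0.0429]
ee_rot: [0.993, -0.122, -0.0, 0.0]
ft_force: [-0.9, -0.1, 1.0]
grip_width: -0.001
```

```bash
python3 - <<'E'
from h import *
status()
im=manip.camera("wrist");cv2.imwrite("pics/wrist12.png",im)
im=manip.camera("scene"); a=im[180:310,240:400]; cv2.imwrite("pics/scene12.png",cv2.resize(a,None,fx=4.4,fy=4.4,interpolation=cv2.INTER_CUBIC))
E
```

```text
t 12.35 pos [ 0.5743 -0.1825  0.0429] gate [-29.5  -0.1] toolx yaw-gate deg -0.08 z [-0. -0. -1.] F [-0.9 -0.1  1. ] gw -0.001 q [ 0.49  0.48 -0.32  1.7   0.17  0.99 -1.71]
```

View pics/wrist12.png

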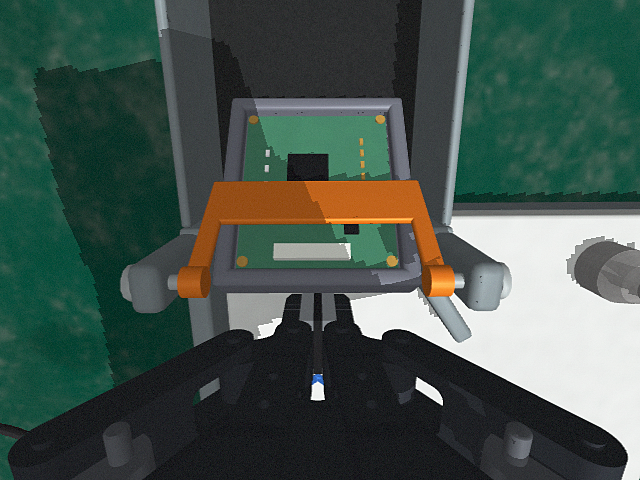

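View pics/scene12.png

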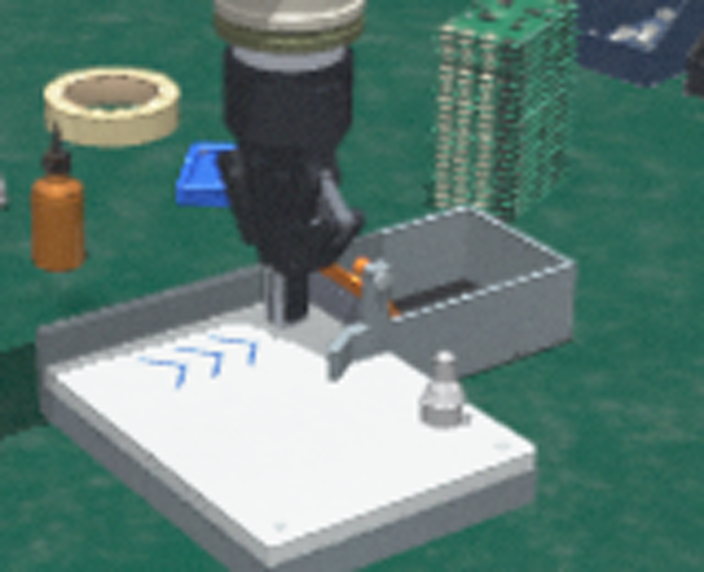

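Emit:
{"name": "arm_command", "arguments": {"slide": [[4, 0, 0], [4, 0, 0], [4, 0, 0], [4, 0, 0], [4, 0, 0], [3, 0, 0], [2, 0, 0], [0, 0, 0]], "turn": [0, 0, 0, 0, 0, 0, 0, 0], "grip": [1, 1, 1, 1, 1, 1, 1, 1]}}

```text
clock: 13.12
position: [0.5992, -0.1885, 0.0427]
ee_rot: [0.993, -0.122, 0.0, -0.0]
ft_force: [-0.6, 0.2, 0.0]
grip_width: -0.002
```

```bash
python3 - <<'E'
from h import *
status()
im=manip.camera("wrist");cv2.imwrite("pics/wrist13.png",im)
im=manip.camera("side"); a=im[190:320,240:420]; cv2.imwrite("pics/side13.png",cv2.resize(a,None,fx=4.4,fy=4.4,interpolation=cv2.INTER_CUBIC))
E
```

```text
t 13.12 pos [ 0.5992 -0.1885  0.0427] gate [-3.9  0.1] toolx yaw-gate deg -0.07 z [ 0.  0. -1.] F [-0.6  0.2  0. ] gw -0.002 q [ 0.48  0.52 -0.32  1.63  0.18  1.02 -1.71]
```

View pics/wrist13.png

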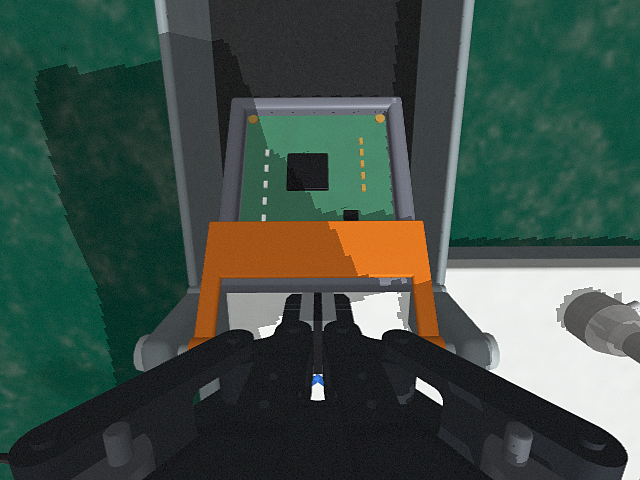

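View pics/side13.png

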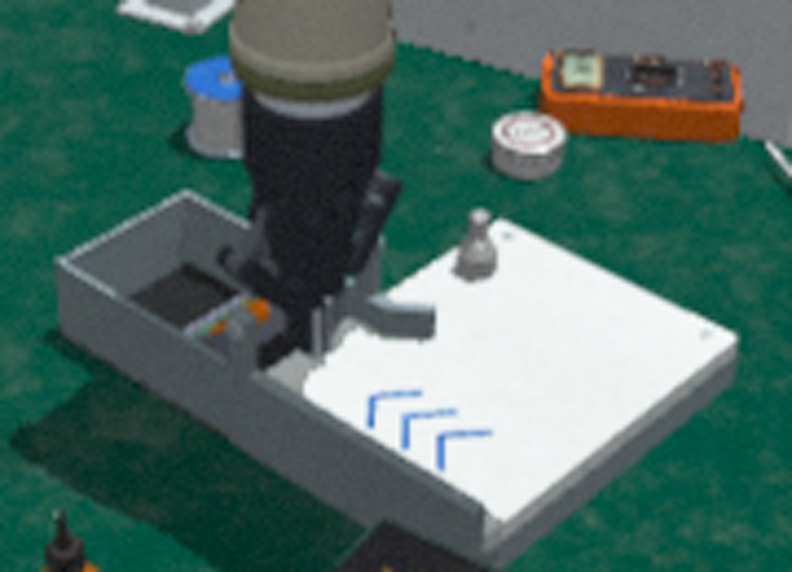

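Emit:
{"name": "arm_command", "arguments": {"slide": [[2, 0, 0], [2, 0, 0], [2, 0, 0], [1.5, 0, 0], [0, 0, 0], [0, 0, 0]], "turn": [0, 0, 0, 0, 0, 0], "grip": [1, 1, 1, 1, 1, 1]}}

```text
clock: 13.72
position: [0.6061, -0.1903, 0.0428]
ee_rot: [0.993, -0.122, 0.0, 0.0]
ft_force: [-1.3, 0.6, -0.7]
grip_width: -0.001
```

```bash
python3 - <<'E'
from h import *
status()
im=manip.camera("wrist");cv2.imwrite("pics/wrist14.png",im)
E
```

```text
t 13.72 pos [ 0.6061 -0.1903  0.0428] gate [ 3.2 -0. ] toolx yaw-gate deg -0.07 z [ 0. -0. -1.] F [-1.3  0.6 -0.7] gw -0.001 q [ 0.47  0.54 -0.31  1.61  0.19  1.03 -1.71]
```

View pics/wrist14.png

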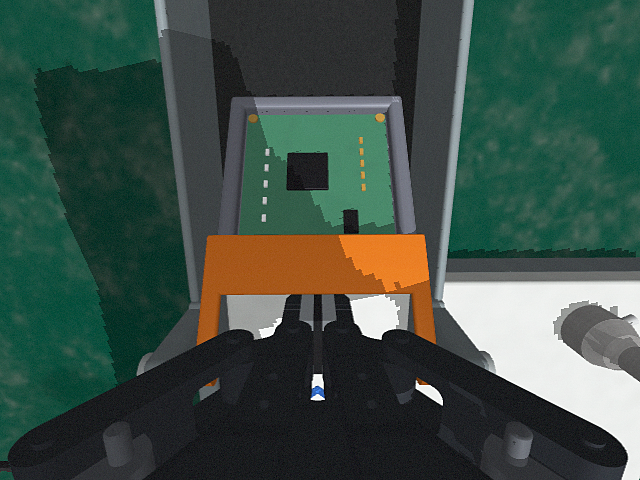

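Emit:
{"name": "arm_command", "arguments": {"slide": [[1.5, 0, 0], [1.5, 0, 0], [0, 0, 0], [0, 0, 0]], "turn": [0, 0, 0, 0], "grip": [1, 1, 1, 1]}}

```text
clock: 14.1
position: [0.609, -0.191, 0.0428]
ee_rot: [0.993, -0.122, 0.0, 0.0]
ft_force: [-1.0, 0.3, -0.3]
grip_width: 0.003
```

```bash
python3 - <<'E'
from h import *
status()
im=manip.camera("wrist");cv2.imwrite("pics/wrist15.png",im)
im=manip.camera("side"); a=im[190:320,240:420]; cv2.imwrite("pics/side15.png",cv2.resize(a,None,fx=4.4,fy=4.4,interpolation=cv2.INTER_CUBIC))
E
```

```text
t 14.1 pos [ 0.609  -0.191   0.0428] gate [ 6.2 -0. ] toolx yaw-gate deg -0.08 z [ 0. -0. -1.] F [-1.   0.3 -0.3] gw 0.003 q [ 0.47  0.54 -0.31  1.6   0.19  1.03 -1.71]
```

View pics/wrist15.png

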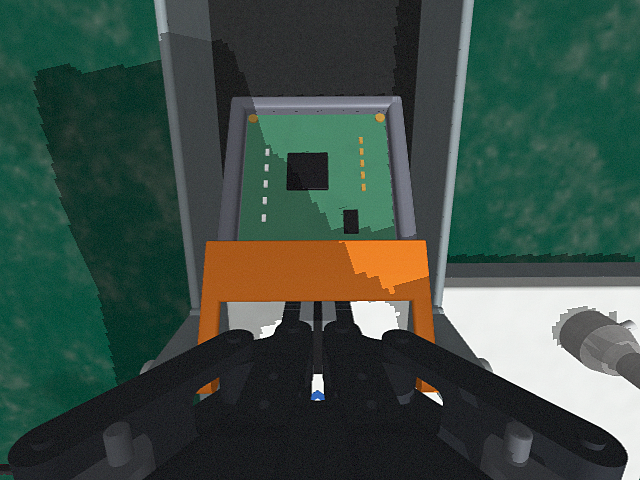

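View pics/side15.png

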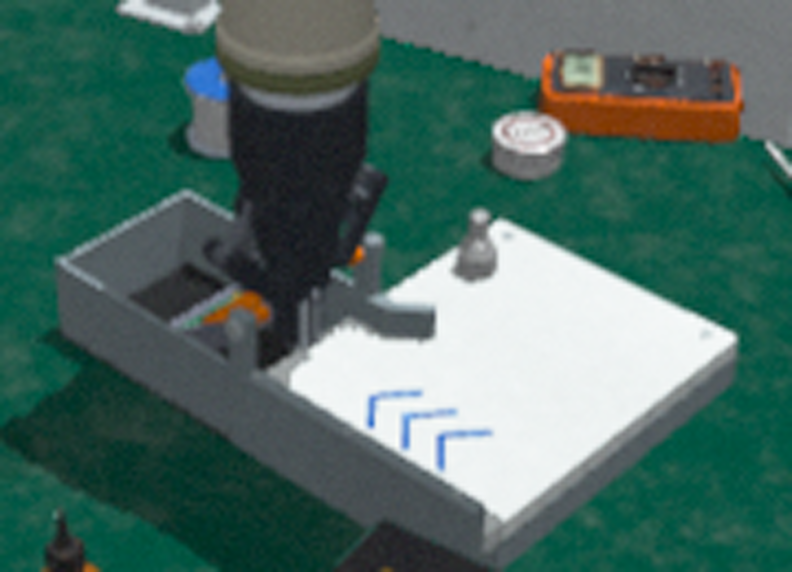

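Emit:
{"name": "arm_command", "arguments": {"slide": [[1.5, 0, 0], [1.5, 0, 0], [0, 0, 0], [0, 0, 0]], "turn": [0, 0, 0, 0], "grip": [1, 1, 1, 1]}}

```text
clock: 14.53
position: [0.612, -0.1918, 0.0428]
ee_rot: [0.993, -0.122, 0.0, 0.0]
ft_force: [-0.9, 0.0, -0.5]
grip_width: 0.001
```

```bash
python3 - <<'E'
from h import *
status()
im=manip.camera("wrist");cv2.imwrite("pics/wrist16.png",im)
E
```

```text
t 14.53 pos [ 0.612  -0.1918  0.0428] gate [ 9.3 -0. ] toolx yaw-gate deg -0.08 z [ 0. -0. -1.] F [-0.9  0.  -0.5] gw 0.001 q [ 0.47  0.55 -0.31  1.59  0.19  1.03 -1.71]
```

View pics/wrist16.png

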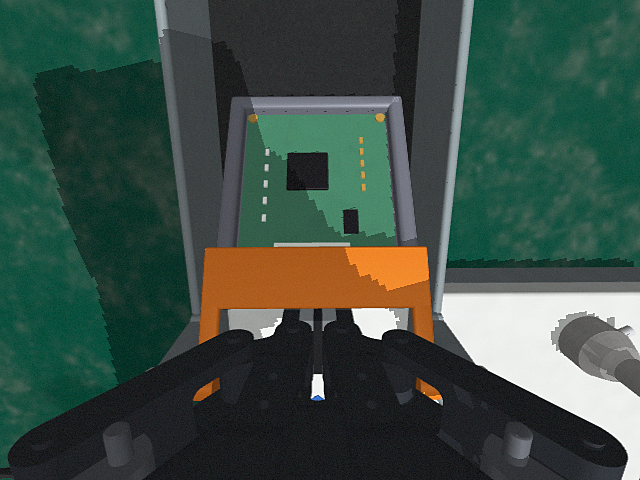

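```bash
python3 - <<'E'
from h import *
for z in (.014,.019,.024): print(z,togate(pix2plane('wrist',(318,97),z)).round(1),[togate(pix2plane('wrist',u,z)).round(1) for u in((233,97),(401,97))])
for u in [(330,244),(330,236)]: print(togate(pix2plane('wrist',u,.05)))
print('deckend',[togate(pix2plane('wrist',u,.035)).round(1) for u in((460,292),(600,293))], proj('wrist',np.array([[0.603,-.1895,.035]])+0))
E
```

```text
0.014 [101.5  -0.8] [array([101.5,  39.7]), array([101.5, -40.3])]
0.019 [100.8  -0.8] [array([100.8,  38.5]), array([100.8, -39.1])]
0.024 [100.2  -0.8] [array([100.2,  37.3]), array([100.2, -38. ])]
[39.13106784 -5.80032092]
[42.64265355 -5.76505486]
deckend [array([ 10.1, -70.5]), array([   9.5, -139.4])] [[316.48999324 310.67188742]]
```

Emit:
{"name": "arm_command", "arguments": {"slide": [[1.5, 0, 0], [1.5, 0, 0], [0, 0, 0], [0, 0, 0]], "turn": [0, 0, 0, 0], "grip": [1, 1, 1, 1]}}

```text
clock: 14.92
position: [0.6138, -0.1922, 0.0426]
ee_rot: [0.993, -0.122, -0.001, -0.0]
ft_force: [-6.4, 1.2, 3.4]
grip_width: 0.0
```

```bash
python3 - <<'E'
from h import *
status()
im=manip.camera("wrist");cv2.imwrite("pics/wrist17.png",im)
E
```

```text
t 14.92 pos [ 0.6138 -0.1922  0.0426] gate [11.1 -0.1] toolx yaw-gate deg -0.07 z [-0.002  0.    -1.   ] F [-6.4  1.2  3.4] gw 0.0 q [ 0.47  0.55 -0.31  1.58  0.19  1.04 -1.71]
```

View pics/wrist17.png

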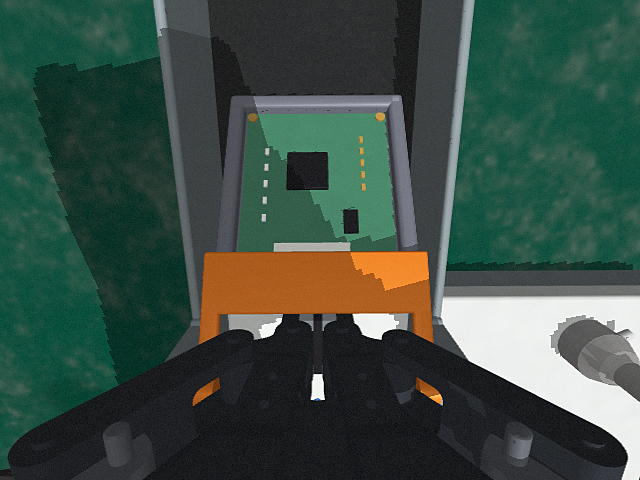

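```bash
python3 - <<'E'
from h import *
o=status(); print(o['torque'],o['ft_force'])
im=manip.camera("side"); a=im[220:320,250:370]; cv2.imwrite("pics/side17.png",cv2.resize(a,None,fx=6,fy=6,interpolation=cv2.INTER_CUBIC))
im=manip.camera("scene"); a=im[180:300,260:380]; cv2.imwrite("pics/scene17.png",cv2.resize(a,None,fx=5,fy=5,interpolation=cv2.INTER_CUBIC))
E
```

```text
t 14.97 pos [ 0.6138 -0.1922  0.0426] gate [11.1 -0.1] toolx yaw-gate deg -0.07 z [-0.002  0.    -1.   ] F [-5.3  1.2  2.9] gw -0.001 q [ 0.47  0.55 -0.31  1.58  0.19  1.04 -1.71]
[0.28067807 1.21261    0.0056259 ] [-5.30455657  1.22260426  2.87369366]
```

View pics/side17.png

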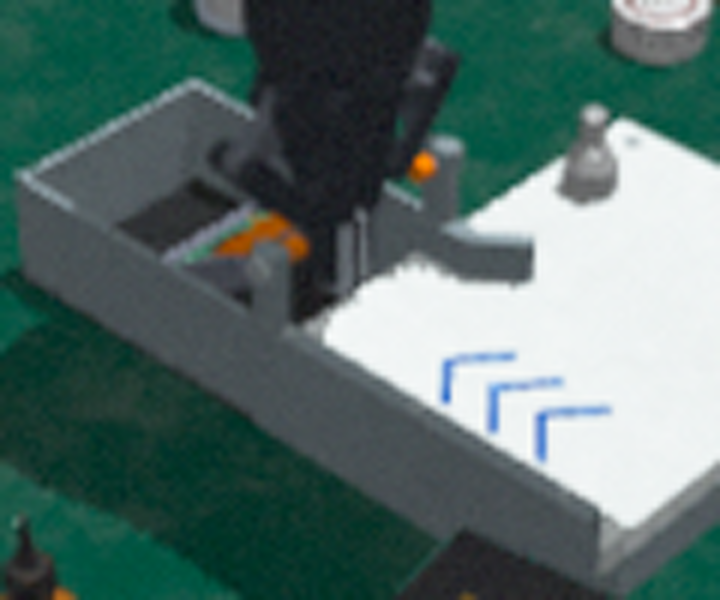

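View pics/scene17.png

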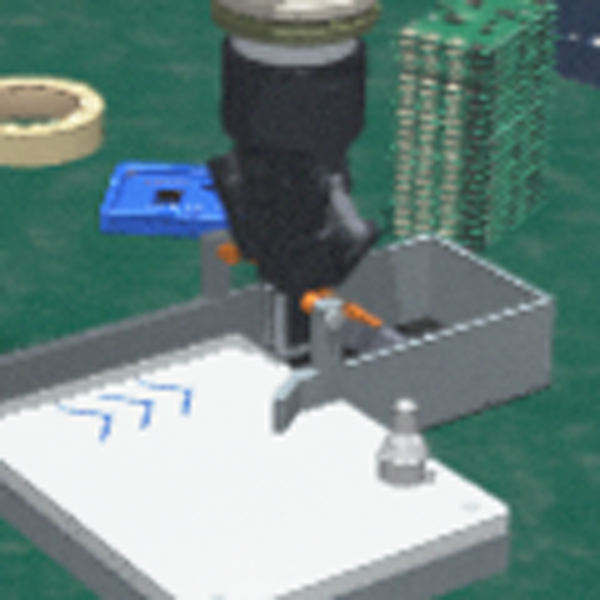

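Emit:
{"name": "arm_command", "arguments": {"slide": [[-2, 0, 0], [-3, 0, 0], [0, 0, 0], [0, 0, 0]], "turn": [0, 0, 0, 0], "grip": [1, 1, 1, 1]}}

```text
clock: 15.4
position: [0.6098, -0.1912, 0.0429]
ee_rot: [0.993, -0.122, 0.0, 0.0]
ft_force: [-2.0, -0.7, -0.2]
grip_width: -0.002
```

```bash
python3 - <<'E'
from h import *
status()
im=manip.camera("wrist");cv2.imwrite("pics/wrist18.png",im)
E
```

```text
t 15.4 pos [ 0.6098 -0.1912  0.0429] gate [ 7. -0.] toolx yaw-gate deg -0.08 z [ 0. -0. -1.] F [-2.  -0.7 -0.2] gw -0.002 q [ 0.47  0.54 -0.31  1.6   0.19  1.03 -1.71]
```

View pics/wrist18.png

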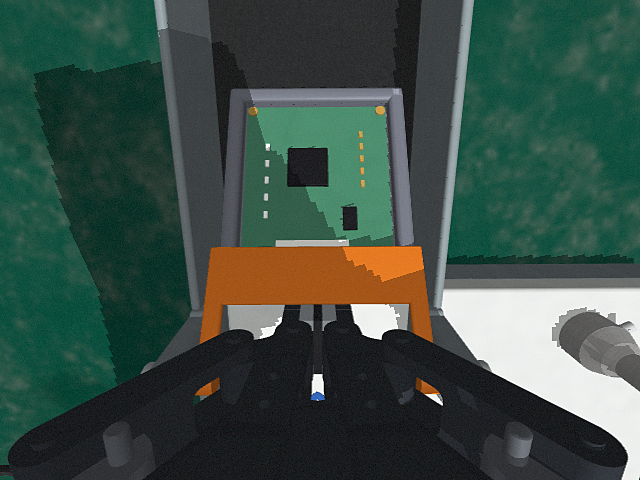

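Emit:
{"name": "arm_command", "arguments": {"slide": [[0, 0, 3], [2, 0, 0], [2, 0, 0], [1.5, 0, 0], [1.5, 0, 0], [0, 0, 0]], "turn": [0, 0, 0, 0, 0, 0], "grip": [1, 1, 1, 1, 1, 1]}}

```text
clock: 15.95
position: [0.612, -0.1918, 0.0396]
ee_rot: [0.993, -0.122, -0.006, -0.0]
ft_force: [-30.1, 7.3, 23.2]
grip_width: 0.004
```

```bash
python3 - <<'E'
from h import *
o=status();print(o['torque'])
im=manip.camera("wrist");cv2.imwrite("pics/wrist19.png",im)
E
```

```text
t 15.95 pos [ 0.612  -0.1918  0.0396] gate [ 9.3 -0. ] toolx yaw-gate deg -0.08 z [-0.011  0.002 -1.   ] F [-30.1   7.3  23.2] gw 0.004 q [ 0.47  0.56 -0.31  1.58  0.19  1.04 -1.71]
[1.43837325 5.61028074 0.01659717]
```

View pics/wrist19.png

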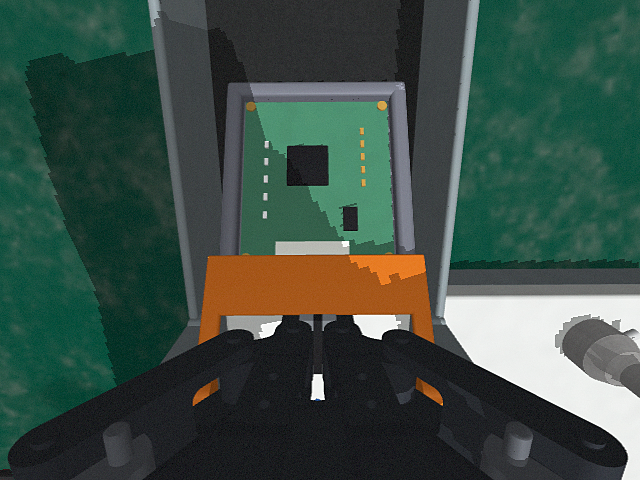

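Emit:
{"name": "arm_command", "arguments": {"slide": [[-3, 0, -2], [-3, 0, -2], [0, 0, 0]], "turn": [0, 0, 0], "grip": [1, 1, 1]}}

```text
clock: 16.25
position: [0.611, -0.1915, 0.0443]
ee_rot: [0.993, -0.122, 0.0, 0.0]
ft_force: [-2.5, 1.5, 1.4]
grip_width: 0.003
```

```bash
python3 - <<'E'
from h import *
o=status();print(o['torque'])
im=manip.camera("wrist");cv2.imwrite("pics/wrist20.png",im)
im=manip.camera("side"); a=im[220:320,250:370]; cv2.imwrite("pics/side20.png",cv2.resize(a,None,fx=6,fy=6,interpolation=cv2.INTER_CUBIC))
for u in [(303,86)]: 
  for z in (.02,): print(togate(pix2plane('wrist',u,z)))
E
```

```text
t 16.25 pos [ 0.611  -0.1915  0.0443] gate [ 8.2 -0. ] toolx yaw-gate deg -0.07 z [ 0.001 -0.    -1.   ] F [-2.5  1.5  1.4] gw 0.003 q [ 0.47  0.54 -0.31  1.59  0.19  1.03 -1.71]
[0.17643747 0.5909789  0.06628041]
[104.40683371   6.09418721]
```

View pics/wrist20.png

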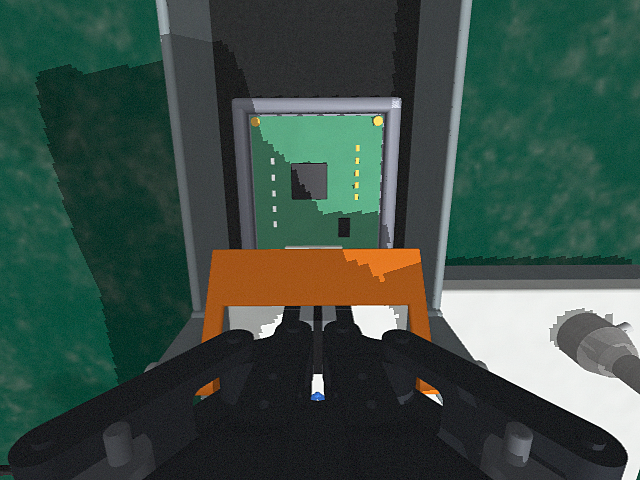

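View pics/side20.png

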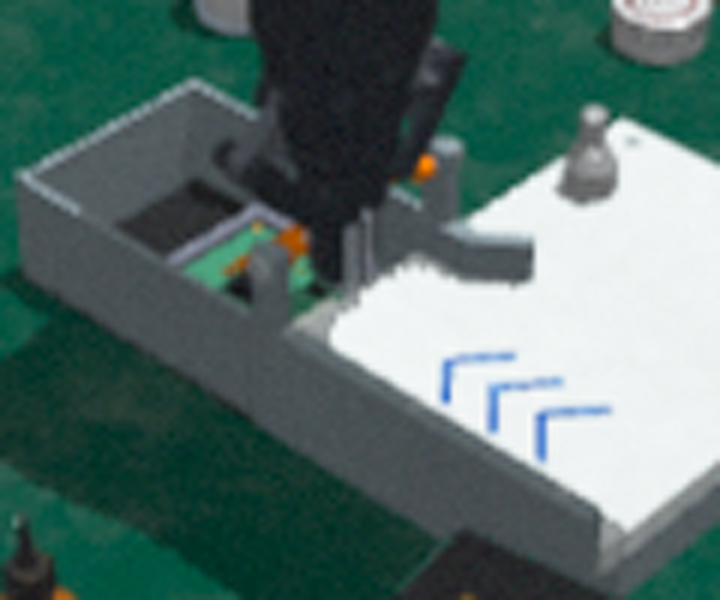

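Emit:
{"name": "arm_command", "arguments": {"slide": [[-5, 0, 0], [-5, 0, 0], [-5, 0, 0], [-5, 0, 0], [-6, 0, 0], [-8, 0, 0], [-10, 0, 0], [-12, 0, 0], [-15, 0, 0], [-15, 0, 0]], "turn": [0, 0, 0, 0, 0, 0, 0, 0, 0, 0], "grip": [1, 1, 1, 1, 1, 1, 1, 1, 1, 1]}}

```text
clock: 17.18
position: [0.5264, -0.1704, 0.0438]
ee_rot: [0.993, -0.122, 0.0, 0.0]
ft_force: [-0.5, 0.4, -0.2]
grip_width: -0.0
```

Emit:
{"name": "arm_command", "arguments": {"slide": [[-5, 0, -10], [0, 0, -30], [0, 0, -35], [0, 0, -35], [0, 0, -35], [0, 0, -30], [0, 0, 0]], "turn": [0, 0, 0, 0, 0, 0, 0], "grip": [1, 1, 1, 1, 1, 1, 1]}}

```text
clock: 17.77
position: [0.5253, -0.1699, 0.2265]
ee_rot: [0.993, -0.122, 0.005, 0.001]
ft_force: [0.8, 0.8, -0.5]
grip_width: -0.002
```

```bash
python3 - <<'E'
from h import *
o=status();
im=manip.camera("wrist");cv2.imwrite("pics/wrist21.png",im)
for t in ["carrier","flap_edge","heat_gun_nozzle"]:
    for r in manip.tip_of(t,"wrist")[:1]: w=toworld("wrist",r['xyz']);print(t,round(r['score'],2),w.round(4),togate(w).round(1))
im=manip.camera("side"); a=im[210:330,240:400]; cv2.imwrite("pics/side21.png",cv2.resize(a,None,fx=5,fy=5,interpolation=cv2.INTER_CUBIC))
for t in ["carrier","flap_edge","heat_gun_nozzle","tip_tin","flux_bottle"]:
    for r in manip.tip_of(t,"side")[:2]: w=toworld("side",r['xyz']);print(t,round(r['score'],2),w.round(4),togate(w).round(1))
E
```

```text
t 17.77 pos [ 0.5253 -0.1699  0.2265] gate [-80.1   0.3] toolx yaw-gate deg -0.07 z [ 0.01  -0.004 -1.   ] F [ 0.8  0.8 -0.5] gw -0.002 q [ 0.55  0.19 -0.36  1.66  0.07  1.3  -1.64]
carrier 0.86 [ 0.7772  0.0445 -0.0049] [112.8 269.1]
flap_edge 0.56 [ 0.5971 -0.1874  0.0295] [-6.2  0.6]
heat_gun_nozzle 0.91 [ 0.5475 -0.3166  0.0313] [ -23.3 -136.7]
carrier 0.72 [ 0.6572 -0.2063  0.0044] [56.7 -3.2]
carrier 0.63 [0.7807 0.0427 0.0027] [116.6 268.2]
flap_edge 0.68 [ 0.6016 -0.1902  0.034 ] [-1.2 -1. ]
flap_edge 0.26 [ 0.3981 -0.5221 -0.0015] [-118.8 -372.2]
heat_gun_nozzle 0.45 [ 0.56   -0.3214  0.0364] [ -10.  -138.4]
tip_tin 0.64 [ 0.6036 -0.4969  0.0016] [  74.6 -298.2]
flux_bottle 0.85 [ 0.5981  0.0489 -0.0008] [-62.1 230.2]
```

View pics/wrist21.png

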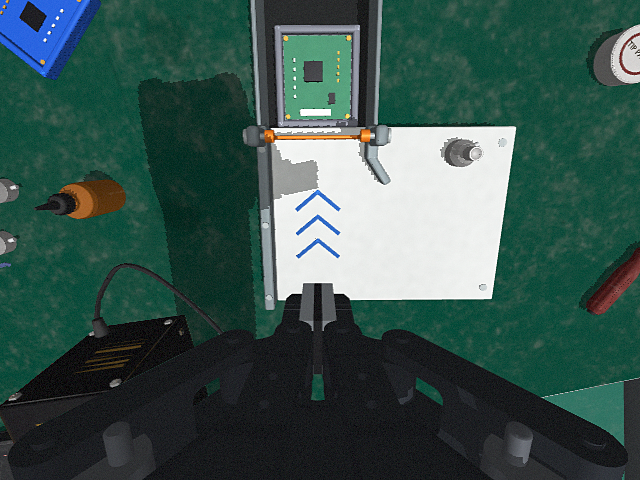

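View pics/side21.png

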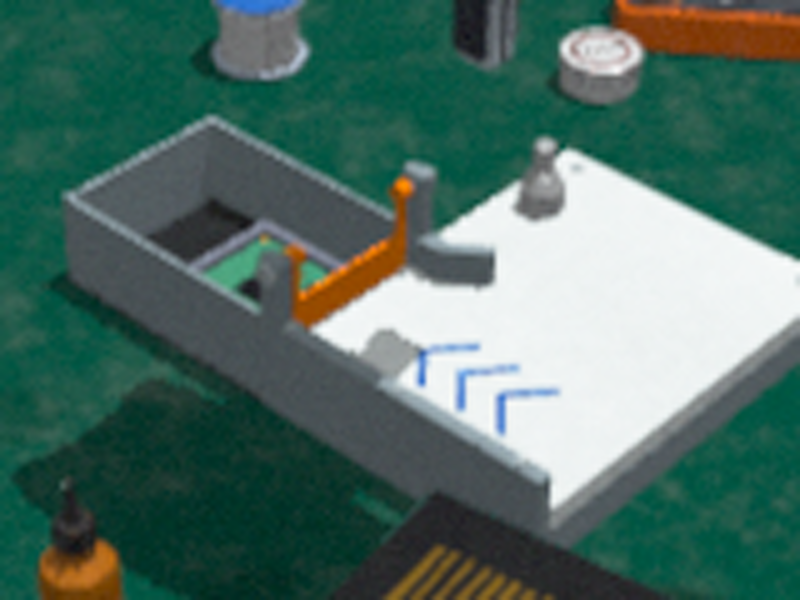

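```bash
python3 - <<'E'
from h import *
a=cv2.imread('pics/wrist21.png')[10:160,240:410]; cv2.imwrite('pics/w21c.png',cv2.resize(a,None,fx=4,fy=4,interpolation=cv2.INTER_CUBIC))
for z in (.02,):
  for u in [(275,27),(359,27),(280,123),(356,123)]: print(togate(pix2plane('wrist',u,z)).round(1))
E
```

```text
[88.7 37.6]
[ 88.7 -37.7]
[ 7.5 35.6]
[  7.5 -37.6]
```

View pics/w21c.png

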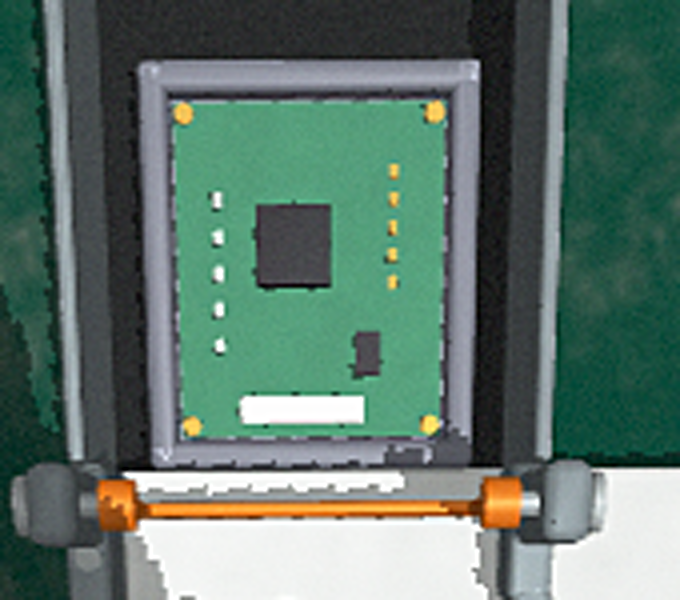

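Emit:
{"name": "arm_command", "arguments": {"slide": [[0, 0, 0], [0, 0, 0], [0, 0, 0], [0, 0, 0], [0, 0, 0], [0, 0, 0]], "turn": [0, 0, 0, 0, 0, 0], "grip": [1, 1, 1, 1, 1, 1]}}

```text
clock: 18.77
position: [0.5226, -0.1695, 0.2188]
ee_rot: [0.993, -0.122, 0.0, 0.0]
ft_force: [-1.5, 0.5, 0.3]
grip_width: 0.004
```

```bash
python3 - <<'E'
from h import *
status()
im=manip.camera("wrist"); cv2.imwrite("pics/wrist22.png",im)
a=im[0:170,240:410]; cv2.imwrite('pics/w22c.png',cv2.resize(a,None,fx=3.5,fy=3.5,interpolation=cv2.INTER_CUBIC))
K,R,t=cam('wrist')
def g2w(q):
    c,s=np.cos(GP[2]),np.sin(GP[2]); return [GP[0]+c*q[0]-s*q[1],GP[1]+s*q[0]+c*q[1],q[2]]
for q in [(.1,.04,.02),(.1,-.04,.02),(.012,.04,.02),(.012,-.04,.02),(0,.042,.061),(0,-.042,.061),(.01,-.15,.035),(-.17,-.19,.035)]: print(q,proj('wrist',g2w(q))[0].round(1))
E
```

```text
t 18.77 pos [ 0.5226 -0.1695  0.2188] gate [-82.9   0.1] toolx yaw-gate deg -0.07 z [ 0. -0. -1.] F [-1.5  0.5  0.3] gw 0.004 q [ 0.55  0.2  -0.36  1.67  0.07  1.29 -1.64]
(0.1, 0.04, 0.02) [271.9  13.6]
(0.1, -0.04, 0.02) [361.8  13.6]
(0.012, 0.04, 0.02) [275.3 118.7]
(0.012, -0.04, 0.02) [358.4 118.6]
(0, 0.042, 0.061) [267.7 129.9]
(0, -0.042, 0.061) [366.  129.8]
(0.01, -0.15, 0.035) [479.7 119.6]
(-0.17, -0.19, 0.035) [494.6 298.2]
```

View pics/wrist22.png

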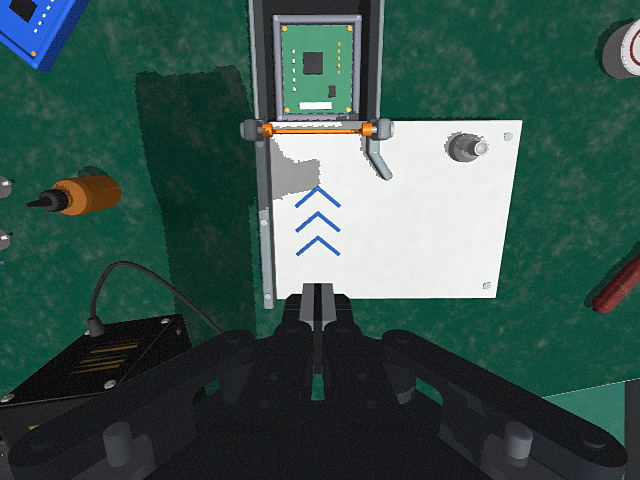

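```bash
python3 - <<'E'
from h import *
print(manip.hand_in())
E
```

```text
the job is handed in; nothing more can be done
None
```

The grey carrier is lying flat in the box, the flap has swung shut behind it, and the job is handed in. It took about 19 s of the 54 s allowed.

I pushed the carrier sideways with the two fingertips until it was in line with the lane, squaring it up on the way. Then I pushed it forward under the flap until it dropped, and drew the fingers straight back and up. The carrier was only ever pushed.

**Last checks:**
- **Carrier:** in the final wrist picture its front and rear edges fall where a flat carrier's would, to within a few pixels. The side-camera network put its underside at z 4.4 mm; flat in the box is 4 mm.
- **Flap:** the pictures show it hanging shut. The side-camera network put its lower edge near gate x -1 mm, z 34 mm; shut is x 0, z 38 mm.
- **Small things:** the nozzle, tin and bottle read the same in the side camera as at the start. The screwdriver I only saw in part, in the wrist picture, and did not measure.
- **Arm:** well clear of everything, with no contact force.

**Problems and disagreements:**
- **Force near the end:** the carrier did not drop where I expected. On the last push, with the fingers lowered 3 mm, the wrist force reached about 30 N forward and 23 N upward, roughly 39 N in all. I backed off at once. The cause is not certain: it may have been the fingertips on the tilted carrier, or the gripper against a fixed part of the gate. If it was the gripper's body, that is just under the 40 N limit.
- **Off readings:** one wrist reading right after the lift, while the arm was still settling, gave the flap edge and nozzle about 6 to 10 mm off. In that same picture the network named the blue look-alike as the carrier. I went by the settled picture and the side view.

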